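Spread the wooden blanks, then hold the sprung lid of the drying box

TASK

Spread the heap of round wooden blanks in the white tray into a single even layer, every blank lying flat in the tray with a gap of about 25 mm or more to each of the others. Then lift the drying box's sprung lid by its bar handle until it is just past its balance point, never letting it fly right open, bring it back to just below the balance point (about 5 to 10 degrees below) and finish while still holding it there by the handle, so that a helper can lower the tray in. Leave the jar, the bowl and the roll of tape where they stand.

Things in the scene. Friction and masses are not known exactly. Their poses are not given: they have to be found in the camera images.
- tray: shallow white plastic tray, fixed to the table, 178 (x) by 218 (y) by 14 mm high over all, walls 5 mm thick, inner floor 5 mm above the table, walls reaching 9 mm above that floor. Origin: centre of its underside; z up. It stands to the left or to the right of the robot's midline, the drying box on the other side
- blank0_center (a point): centre of one of the three blanks at the bottom of the heap, standing on the tray floor close together in a triangle. A plain round wooden blank: solid cylinder 34 mm in diameter, 26 mm high, about 30 g, upright at the start, its axis along z
- blank1_center (a point): centre of one of the three blanks at the bottom of the heap, standing on the tray floor close together in a triangle. A plain round wooden blank: solid cylinder 34 mm in diameter, 26 mm high, about 30 g, upright at the start, its axis along z
- blank2_center (a point): centre of one of the three blanks at the bottom of the heap, standing on the tray floor close together in a triangle. A plain round wooden blank: solid cylinder 34 mm in diameter, 26 mm high, about 30 g, upright at the start, its axis along z
- blank3_center (a point): centre of the top blank of the heap at the start, resting centrally on the other three. A plain round wooden blank: solid cylinder 34 mm in diameter, 26 mm high, about 30 g, upright at the start, its axis along z
- drybox: plywood drying box, open-topped under its lid, fixed to the table, 200 (x) by 250 (y) by 90 mm high without the lid. Origin: centre of its underside; its front, with the handle, faces its own -x; z up. Its lid is a brown wooden board 200 by 250 by 15 mm, 0.6 kg with handle, lying on the rim when shut
- hinge (a point): middle of the lid's hinge axis, on the box's far (+x) top edge, 100 mm behind the box's centre and 90 mm above the table; the axis runs along the box's y
- lid (a joint): opening angle of the lid, rad: 0 shut (level), 1.7 at its open stop; past 1.4 counts as flown open. The front edge (handle side) rises and swings back over the hinge. The spring balances the lid at 1.0 rad (57 degrees), unstably: let go below that it falls shut, above it swings open by itself. Raising it takes about 1 N at the handle when shut, less further up
- lid_handle (a point): round steel bar, 12 mm thick, 120 mm between its two stand-offs, turning with the lid. Origin: middle of the bar; own y along the bar, parallel to the hinge; own z the lid's upward normal; 34 mm free gap to the lid's front edge. From the hinge axis: 240 mm along the lid, 7.5 mm along its normal; 97.5 mm above the table when shut. Can be pinched across from above; turns between the pads
- jar: paint jar of glass, 60 mm in diameter, 75 mm high, bystander. Origin: centre of its underside
- bowl: small plastic bowl, 100 mm across, 45 mm high, bystander. Origin: centre of its underside
- tape: roll of brown tape lying flat, 60 mm in diameter, 20 mm high, bystander. Origin: centre of its underside
Things that resemble listed ones, but are neither listed nor needed, are in the scene too. What is shaped like the part that bears blank0_center but blue or purple is not meant. Leave any purple look-alike of the part that bears blank1_center alone.

How it is judged:
On the way, in this order (a step that is already met when the one before it is completed fails the run):
1. the blanks lie flat in a single layer in the tray, no two closer than 18 mm (centres 52 mm) (distance between blank0_center and blank1_center above 0.052 m and distance between each of blank0_center, blank1_center and blank2_center above 0.052 m and distance between each of blank0_center, blank1_center, blank2_center and blank3_center above 0.052 m and z of blank0_center in the frame of tray between 0.01 and 0.0205 m and x of blank0_center in the frame of tray between -0.089 and 0.089 m and y of blank0_center in the frame of tray between -0.109 and 0.109 m and z of blank1_center in the frame of tray between 0.01 and 0.0205 m and x of blank1_center in the frame of tray between -0.089 and 0.089 m and y of blank1_center in the frame of tray between -0.109 and 0.109 m and z of blank2_center in the frame of tray between 0.01 and 0.0205 m and x of blank2_center in the frame of tray between -0.089 and 0.089 m and y of blank2_center in the frame of tray between -0.109 and 0.109 m and z of blank3_center in the frame of tray between 0.01 and 0.0205 m and x of blank3_center in the frame of tray between -0.089 and 0.089 m and y of blank3_center in the frame of tray between -0.109 and 0.109 m), for 0.3 s.
2. the lid has been raised past its balance point (above 1.02 rad) (value of joint lid above 1.02 rad), for 0.1 s.
At the end, for the whole second after the job is handed in: The lid is held still by the fingers on its handle at 0.77 to 0.985 rad, just below its balance point of 1.0 rad; all four blanks lie flat on the tray floor with centres more than 52 mm apart (all of step 1 and value of joint lid between 0.77 and 0.985 rad and velocity of joint lid between -0.1 and 0.1 rad/s and contact force between the fingers and drybox above 0.05 N); the arm keeps its last pose, push and grip.
It fails at once if the lid flew open (past 1.4 rad) (value of joint lid above 1.4 rad).
It fails at once if the jar was displaced by more than 30 mm (distance of jar from where it was at the start of the episode above 0.03 m).
It fails at once if the bowl was displaced by more than 30 mm (distance of bowl from where it was at the start of the episode above 0.03 m).
It fails at once if the tape was displaced by more than 30 mm (distance of tape from where it was at the start of the episode above 0.03 m).
It also fails if it takes over 72 s, if anything falls off the work surface, if the arm or the gripper's body presses on something with over 40 N, if the wrist force passes 120 N, or if a joint passes its speed limit or range.

ROBOT

A 6-joint arm with a two-finger parallel gripper is mounted at the origin on the work surface. World frame = base frame: x ahead of the robot, y to its left, z up, the work surface at z = 0. Lengths are in m, angles in rad, forces in N, time in s.
With the tool pointing down it reaches from about 0.3 to 0.875 m from the base axis. Payload 6.4 kg.
Tool frame: the origin (TCP) lies at the very end of the fingers, on their centre line; the grasp point (between the pads) lies 19 mm behind it; z points along the fingers, y is the line along which they close (so a half turn about z gives the same grasp; the last joint's range is limited). The gripper opens to 85 mm and grips with 20 to 120 N. Pads are 22 mm wide; open, the fingers measure 114 mm over their backs; the gripper's body (76 mm by 85 mm) begins 54 mm behind the grasp point. The pads swing forward as they close: fully open they stand 13 mm farther back than shut.
Start: joints at [0.945, 0.181, 1.607, -0, 1.354, -0.206], TCP at [0.234, 0.525, 0.231] pointing down, gripper open.
Joint ranges: [-2.99, 2.99], [-0.89, 2.07], [0.3, 2.58], [-1.14, 4.28], [0, 2.63], [-3.12, 3.12]. Speed limits (rad/s): [2.57, 2.57, 3.01, 3.14, 3.14, 3.14].

INTERFACE

Orientations are given as a unit quaternion [w, x, y, z].
In Python, from bench import * gives the robot as it stands. The module is installed in compiled form; this text tells all that it offers.
- The arm moves only by the tool arm_command, never from a script. Its arguments are lists of equal length, an entry for each row: "dp": the shift along the tool's x, y, z in units of 0.25 m (1.0 is 0.25 m), a list of three; "turn": the turn, a rotation vector about the tool's x, y, z in units of 30 degrees (1.0 is 30 degrees), a list of three; "jaw": the opening, from 0 (shut) to 1 (fully open). A call has 1 to 5 rows; each row is the pose to reach, as a shift and turn from the pose commanded when the call began, along the tool's axes at that moment; what a row does not reach only later rows make up. A row lasts 1/8 s, in which the tool goes at most 62.5 mm and 10.7 degrees, less where a joint would pass 70% of its speed; a pose out of reach is approached as far as the arm can. A call with a number of a shift or a turn outside -1 to 1 is refused whole. A call with a gripper value outside its range is refused whole. The fingers move at their own pace and stop on an object; the grip force is fixed at half the most. Time passes only in rows, so rows that repeat a pose let the fingers close. It gives the time, the measured TCP pose, the force, the opening and the grip force at its end, in the units of the state.
- get_obs(): the state, without advancing time (a new reading comes with each control period).
- camera(name): name is "side" or "top"; returns the picture (480x640x3 uint8, blue, green, red); there is no depth.
- get_calibration(name): a dict with "camera_matrix" (3x3 intrinsics, pixels), "R" (3x3) and "t" (3): a world point X has camera coordinates R X + t. Camera axes: x right, y down, z forward; pixel columns grow to the right and rows downward; lengths in m; the calibration is good to about 2 mm. A picture is of the moment at which its call begins. get_calibration takes no time and is no camera call.
- hand_in(): hands the job in; it is judged then, once.
The state is a dict: "time_s": time; "q": joint angles; "dq": joint speeds; "joint_efforts": joint torques, N m; "eef_pos": TCP position; "eef_rot": TCP orientation; "wrist_force": force on the tool from outside, world axes, zero at the start; "torque": the same for the moment, N m; "opening": opening from 0.0 (shut) to 1.0 (fully open); "grasp_force": force on a finger pad.
Only numpy, scipy, OpenCV 4.12 (cv2) and the standard library are available. Lean on these libraries where they do the work, as an engineer would, in place of code of your own. Each camera call takes 0.05 s, during which the arm holds its last target. There are 200 camera calls.

## Working session

There is one attempt and no reset: what is moved stays moved. The work goes in short steps, Python scripts to look and compute and a tool call to move; the robot and the scene stay as the last step left them, time stands still between calls to the robot, and variables do not carry over. Pictures are saved under pics/ and viewed, at most 10 in all, crops included, and the job is handed in when it is done.

Besides the shell and the picture viewer there is one more tool, called as name(argument=value, ...) on one line, values as JSON. arm_command: Moves the arm, as the interface text tells. Its arguments: {"type":"object","properties":{"dp":{"type":"array"},"turn":{"type":"array"},"jaw":{"type":"array"}},"required":["dp","turn","jaw"]}

```bash
mkdir -p pics; cat > h.py <<'E'
from bench import *
import numpy as np, cv2
from scipy.spatial.transform import Rotation as Rn
def ray(name,uv,z):
    c=get_calibration(name);K,R,t=map(np.array,(c["camera_matrix"],c["R"],c["t"]))
    o=-R.T@t.ravel();d=R.T@np.linalg.inv(K)@np.array([uv[0],uv[1],1.]);return o+d*(z-o[2])/d[2]
def proj(name,X):
    c=get_calibration(name);K,R,t=map(np.array,(c["camera_matrix"],c["R"],c["t"]))
    p=K@(R@np.array(X)+t.ravel());return p[:2]/p[2]
def snap(name,f):
    im=camera(name);cv2.imwrite('pics/'+f,im);return im
E
python3 - <<'E'
from h import *
snap('top','t0.png');snap('side','s0.png')
o=get_obs();print(o)
for n in('top','side'):
    c=get_calibration(n);R=np.array(c["R"]);print(n,c["camera_matrix"],-R.T@np.array(c["t"]).ravel(),R)
E
```

```text
{'time_s': 0.1, 'q': array([ 9.44710400e-01,  1.81440905e-01,  1.60787428e+00,  8.35033905e-06,
        1.35382837e+00, -2.06324201e-01]), 'dq': array([-0.00143193,  0.00015869, -0.00283408, -0.00074033, -0.00137758,
       -0.00073686]), 'joint_efforts': array([ 5.20567919e-04, -4.45873868e+01, -3.52239382e+01, -3.45784283e-04,
        4.11417423e-03, -4.33700086e-05]), 'eef_pos': array([0.23404078, 0.52468259, 0.23050509]), 'eef_rot': array([-3.17236846e-04,  2.08344198e-01,  9.78055261e-01, -7.07600929e-04]), 'wrist_force': array([ 0.4252152 , -0.48309388,  0.36431106]), 'torque': array([ 0.02210536, -0.03228237, -0.00770366]), 'grasp_force': 0.0, 'opening': 0.998139382234371}
top [[454.7437677    0.         316.79493361]
 [  0.         454.7437677  239.93290323]
 [  0.           0.           1.        ]] [0.46463255 0.00490538 0.89261575] [[-0.02050618 -0.99975956 -0.00776618]
 [-0.99397736  0.02122273 -0.10751095]
 [ 0.10764992  0.00551476 -0.99417357]]
side [[586.01778088   0.         324.26649767]
 [  0.         586.01778088 231.07906644]
 [  0.           0.           1.        ]] [ 0.18607191 -0.67957073  0.63693035] [[ 0.86286656 -0.50525609 -0.01332591]
 [-0.29496368 -0.48197306 -0.82504448]
 [ 0.41043602  0.71583396 -0.56491063]]
```

View pics/t0.png

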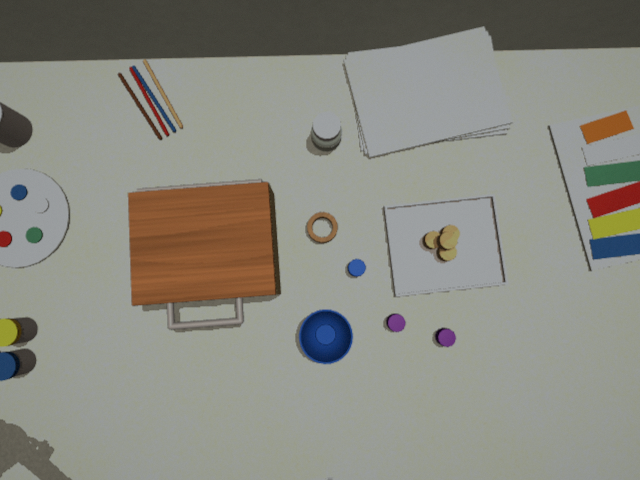

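View pics/s0.png

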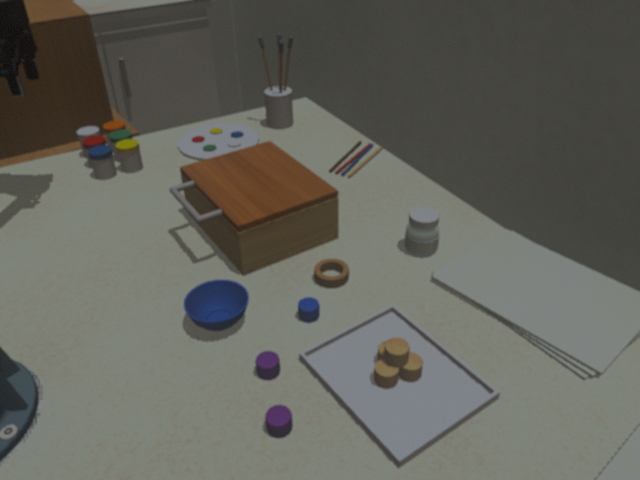

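The top view shows the tray centred at about (445,246), with the wooden heap near (441,242), and the box lid at (203,243) with its handle bar at about (205,323). Things that could be taken for a blank: purple cylinders at (396,323) and (445,337), and a blue one at (356,268). I reject these by colour and choose the wooden heap at (432,240), (450,233), (447,253) with the top blank at (448,241). Next is a close crop to check.

```bash
python3 - <<'E'
from h import *
a=cv2.imread('pics/t0.png');b=cv2.imread('pics/s0.png')
A=cv2.resize(a[215:270,410:475],None,fx=6,fy=6,interpolation=cv2.INTER_CUBIC);B=cv2.resize(b[330:395,365:430],None,fx=6,fy=6,interpolation=cv2.INTER_CUBIC)
h=max(A.shape[0],B.shape[0]);A=cv2.copyMakeBorder(A,0,h-A.shape[0],0,0,0);cv2.imwrite('pics/c0.png',np.hstack([A,B]))
# tray: lines
for n,cs,z in(('tray',[(386,207),(493,198),(504,286),(397,296)],.014),('lid',[(129,192),(269,183),(275,295),(132,304)],.105),('handle',[(171,324),(240,322)],.0975)):
    P=np.array([ray('top',c,z)[:2] for c in cs]);print(n,P.round(3).tolist(),P.mean(0).round(4),[round(float(np.linalg.norm(P[i]-P[i-1])),3) for i in range(len(P))])
hsv=cv2.cvtColor(a,cv2.COLOR_BGR2HSV)
for n,uv,z in(('jar',(327,125),.075),('bowl',(326,336),.045),('tape',(322,227),.02),('blue',(357,268),.026),('p1',(397,322),.026),('p2',(446,337),.026)):print(n,ray('top',uv,z).round(3))
E
```

```text
tray [[0.622, -0.127], [0.635, -0.337], [0.463, -0.347], [0.449, -0.142]] [ 0.5421 -0.2381] [0.174, 0.21, 0.172, 0.206]
lid [[0.642, 0.339], [0.653, 0.092], [0.456, 0.083], [0.446, 0.33]] [0.5493 0.211 ] [0.197, 0.248, 0.197, 0.247]
handle [[0.41, 0.264], [0.411, 0.145]] [0.4105 0.2046] [0.119, 0.119]
jar [ 0.768 -0.014  0.075]
bowl [ 0.379 -0.004  0.045]
tape [ 0.584 -0.001  0.02 ]
blue [ 0.503 -0.066  0.026]
p1 [ 0.4   -0.138  0.026]
p2 [ 0.371 -0.228  0.026]
```

View pics/c0.png

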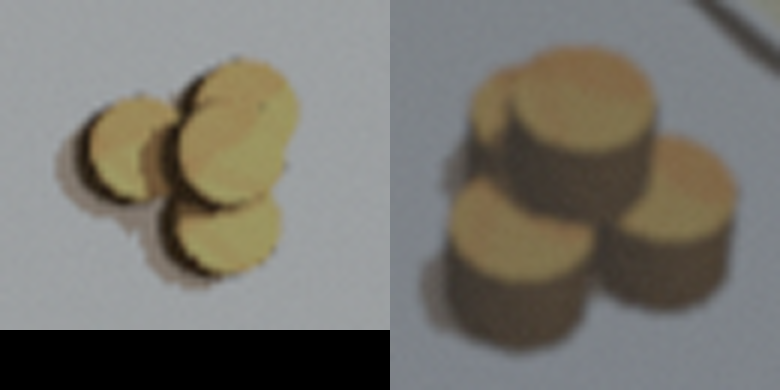

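The crop confirms four plain wooden blanks: the top one at about (448.3,240.3), bottom ones at (433.5,239.7), (451,233.6) and (448.3,252.3).

```bash
cat >> h.py <<'E'
def yaw_R(psi): # tool down, closing axis (tool y) at angle psi (deg) from world x, mod 180
    out=[]
    for k in (0,180):
        a=np.radians(psi+k);y=np.array([np.cos(a),np.sin(a),0]);z=np.array([0,0,-1.]);out.append(Rn.from_matrix(np.c_[np.cross(y,z),y,z]))
    return out
def go(*poses, pos0=None, R0=None):
    o=get_obs();w=o['eef_rot'];R=Rn.from_quat([w[1],w[2],w[3],w[0]]) if R0 is None else R0
    p=o['eef_pos'] if pos0 is None else np.array(pos0)
    print('t',round(o['time_s'],2),'p',p.round(4),'y ang',round(float(np.degrees(np.arctan2(*R.as_matrix()[[1,0],1]))),1))
    for P,psi in poses:
        d=R.inv().apply(np.array(P)-p)/.25
        rv=np.zeros(3)
        if psi is not None:
            rv=min([(R.inv()*q).as_rotvec(degrees=True)/30 for q in yaw_R(psi)],key=np.linalg.norm)
        print('dp',d.round(4).tolist(),'turn',rv.round(3).tolist())
E
python3 - <<'E'
from h import *
B={'top':ray('top',(448.3,240.3),.057),'L':ray('top',(433.5,239.7),.031),'U':ray('top',(451,233.6),.031),'D':ray('top',(448.3,252.3),.031)}
for k,v in B.items():print(k,v.round(4))
print('side check',[ (k,proj('side',v).round(1)) for k,v in B.items()])
c=np.mean([B[k] for k in 'LUD'],0);print(c)
for k in 'LUD':
    d=B[k]-c;print(k,np.linalg.norm(d[:2]),np.degrees(np.arctan2(d[1],d[0])))
p=B['top'];go(([*p[:2],.13],0),([*p[:2],.13],90),([*p[:2],.045],90))
E
```

```text
top [ 0.5493 -0.2329  0.057 ]
L [ 0.5536 -0.2123  0.031 ]
U [ 0.5646 -0.2461  0.031 ]
D [ 0.529  -0.2391  0.031 ]
side check [('top', array([394.5, 345.9])), ('L', array([387.4, 348.8])), ('U', array([408.2, 361.2])), ('D', array([384.1, 368. ]))]
[ 0.54908792 -0.2324873   0.031     ]
L 0.020724429623577713 77.32377798414795
U 0.020626589491310087 -41.22838414564084
D 0.021126478797982358 -161.7242006911922
t 0.1 p [0.234  0.5247 0.2305] y ang 65.9
dp [-2.3865, -2.2528, 0.4047] turn [-0.003, 0.001, 2.198]
dp [-2.3865, -2.2528, 0.4047] turn [-0.003, -0.001, -0.802]
dp [-2.3866, -2.2522, 0.7447] turn [-0.003, -0.001, -0.802]
```

arm_command(dp=[[-0.85,-0.8,0.1],[-0.85,-0.8,0.1],[-0.85,-0.8,0.1],[-0.85,-0.8,0.1],[-0.85,-0.8,0.1]], turn=[[0,0,0],[0,0,0],[0,0,0],[0,0,0],[0,0,0]], jaw=[1,1,1,1,1])

```text
time_s: 0.72
eef_pos: [0.3471, 0.2536, 0.2058]
eef_rot: [-0.0, 0.209, 0.978, -0.0]
wrist_force: [0.3, 1.3, 0.2]
opening: 1.003
grasp_force: 0.0
```

arm_command(dp=[[-0.85,-0.8,0.1],[-0.85,-0.8,0.1],[-0.85,-0.8,0.1],[-0.85,-0.8,0.1],[-0.85,-0.8,0.1]], turn=[[0,0,0],[0,0,0],[0,0,0],[0,0,0],[0,0,0]], jaw=[1,1,1,1,1])

```text
time_s: 1.35
eef_pos: [0.4598, -0.016, 0.1809]
eef_rot: [-0.0, 0.209, 0.978, -0.0]
wrist_force: [0.2, 0.1, 0.4]
opening: 0.996
grasp_force: 0.0
```

arm_command(dp=[[-0.69,-0.65,0.2],[-0.69,-0.65,0.2],[-0.69,-0.65,0.2],[-0.69,-0.65,0.2],[-0.69,-0.65,0.2]], turn=[[0,0,-0.8],[0,0,-0.8],[0,0,-0.8],[0,0,-0.8],[0,0,-0.8]], jaw=[1,1,1,1,1])

```text
time_s: 1.98
eef_pos: [0.5504, -0.2354, 0.1291]
eef_rot: [-0.001, 0.002, 1.0, 0.0]
wrist_force: [-1.0, 0.4, 0.2]
opening: 1.0
grasp_force: 0.0
```

```bash
python3 - <<'E'
from h import *
p=(.550,-.234);go(([*p,.13],90),([*p,.036],90),([*p,.1],90),([.493,-.181,.07],90),([.493,-.181,.012],90))
E
```

```text
t 1.98 p [ 0.5504 -0.2354  0.1291] y ang 89.7
dp [0.0018, 0.0057, -0.0037] turn [0.002, -0.004, -0.009]
dp [0.001, 0.0054, 0.3723] turn [0.002, -0.004, -0.009]
dp [0.0015, 0.0056, 0.1163] turn [0.002, -0.004, -0.009]
dp [0.2303, 0.2164, 0.237] turn [0.002, -0.004, -0.009]
dp [0.2299, 0.2162, 0.469] turn [0.002, -0.004, -0.009]
```

arm_command(dp=[[0,0.005,0.25],[0,0.005,0.372],[0,0.005,0.372],[0,0.005,0.372],[0,0.005,0.372]], turn=[[0,0,0],[0,0,0],[0,0,0],[0,0,0],[0,0,0]], jaw=[1,1,0.25,0.25,0.25])

```text
time_s: 2.6
eef_pos: [0.5522, -0.2315, 0.0408]
eef_rot: [0.002, 0.0, 1.0, -0.001]
wrist_force: [-3.3, 3.8, 33.3]
opening: 0.382
grasp_force: 47.1
```

arm_command(dp=[[0,0,0],[0,0,0],[0,0,-0.1],[0,0,-0.2],[0,0,-0.2]], turn=[[0,0,0],[0,0,0],[0,0,0],[0,0,0],[0,0,0]], jaw=[0.25,0.25,0.25,0.25,0.25])

```text
time_s: 3.22
eef_pos: [0.5527, -0.2321, 0.0916]
eef_rot: [0.003, 0.0, 1.0, -0.002]
wrist_force: [-0.2, -0.3, -0.6]
opening: 0.37
grasp_force: 59.4
```

```bash
python3 - <<'E'
from h import *
a=snap('top','t1.png');b=snap('side','s1.png')
cv2.imwrite('pics/c1.png',np.hstack([cv2.resize(a[190:300,380:510],None,fx=3,fy=3),cv2.resize(b[300:410,320:450],None,fx=3,fy=3)]))
go(([.493,-.181,.07],90),([.493,-.181,.012],90))
E
```

```text
t 3.33 p [ 0.5508 -0.2309  0.0886] y ang 89.9
dp [0.2315, 0.1994, 0.074] turn [-0.001, 0.001, -0.002]
dp [0.2316, 0.1996, 0.306] turn [-0.001, 0.001, -0.002]
```

View pics/c1.png

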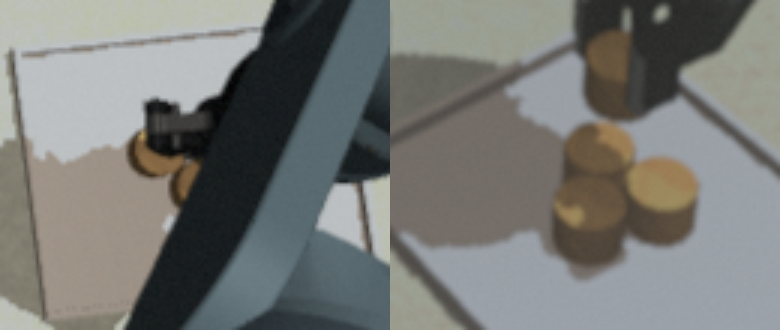

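The top blank is held between the fingers (crop at about (610,75)), and the three bottom blanks are still upright in their triangle. I'm setting it down in the near-left corner.

arm_command(dp=[[0.12,0.1,0],[0.23,0.2,0.05],[0.23,0.2,0.2],[0.23,0.2,0.285],[0.23,0.2,0.285]], turn=[[0,0,0],[0,0,0],[0,0,0],[0,0,0],[0,0,0]], jaw=[0.25,0.25,0.25,0.25,0.25])

```text
time_s: 3.95
eef_pos: [0.4916, -0.1797, 0.0148]
eef_rot: [-0.002, 0.0, 1.0, 0.001]
wrist_force: [-0.9, 0.6, -0.9]
opening: 0.37
grasp_force: 64.8
```

arm_command(dp=[[0,0,0],[0,0,0],[0,0,0],[0,0,-0.2],[0,0,-0.4]], turn=[[0,0,0],[0,0,0],[0,0,0],[0,0,0],[0,0,0]], jaw=[0.25,0.6,0.6,0.6,0.6])

```text
time_s: 4.58
eef_pos: [0.4927, -0.1805, 0.1179]
eef_rot: [-0.001, 0.001, 1.0, 0.0]
wrist_force: [1.5, -1.4, 0.4]
opening: 0.599
grasp_force: 0.0
```

```bash
python3 - <<'E'
from h import *
a=snap('top','t2.png');b=snap('side','s2.png')
cv2.imwrite('pics/c2.png',np.hstack([cv2.resize(a[190:300,380:510],None,fx=3,fy=3),cv2.resize(b[300:440,300:470],None,fx=2.357,fy=2.357)[:330]]))
L=(.555,-.2135);go(([*L,.1],167),([*L,.014],167))
E
```

```text
t 4.67 p [ 0.497  -0.1831  0.1233] y ang 90.0
dp [-0.231, -0.1209, 0.0961] turn [-0.022, 0.007, -2.568]
dp [-0.2278, -0.1188, 0.4401] turn [-0.022, 0.007, -2.568]
```

View pics/c2.png

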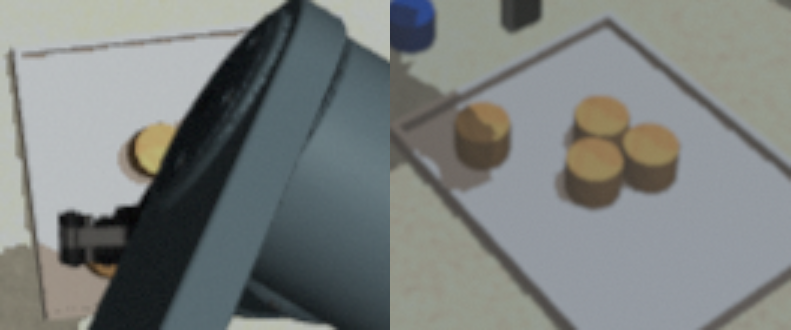

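Both views show the first blank upright near the tray's near-left corner (crop (482,135)), and the other three standing at (602,120), (595,170) and (650,157). I'll track the commanded pose by composing the moves, because the measured pose wobbles by a few mm.

```bash
cat >> h.py <<'E'
import json
def cmdpose():
    p=np.array([.234,.525,.231]);q=[0,.20834,.97806,0];R=Rn.from_quat([q[1],q[2],q[3],q[0]])
    for l in open('cmds.txt'):
        d,t=json.loads(l);p=p+R.apply(np.array(d)*.25);R=R*Rn.from_rotvec(np.array(t)*30,degrees=True)
    return p,R
def plan(*a):
    p,R=cmdpose();go(*a,pos0=p,R0=R)
E
cat > cmds.txt <<'E'
[[-0.85,-0.8,0.1],[0,0,0]]
[[-0.85,-0.8,0.1],[0,0,0]]
[[-0.69,-0.65,0.2],[0,0,-0.8]]
[[0,0.005,0.372],[0,0,0]]
[[0,0,-0.2],[0,0,0]]
[[0.23,0.2,0.285],[0,0,0]]
[[0,0,-0.4],[0,0,0]]
E
python3 - <<'E'
from h import *
print(get_obs()['eef_pos'])
D=(.529,-.2405);plan(([*D,.1],108),([*D,.014],108))
E
```

```text
[ 0.4970361  -0.18308449  0.1232927 ]
t 4.67 p [ 0.4929 -0.1809  0.1168] y ang 89.9
dp [-0.1445, -0.2384, 0.067] turn [0.0, 0.0, -0.602]
dp [-0.1445, -0.2384, 0.411] turn [0.0, 0.0, -0.602]
```

arm_command(dp=[[-0.144,-0.238,0.05],[-0.144,-0.238,0.067],[-0.144,-0.238,0.25],[-0.144,-0.238,0.41],[-0.144,-0.238,0.41]], turn=[[0,0,-0.36],[0,0,-0.6],[0,0,-0.6],[0,0,-0.6],[0,0,-0.6]], jaw=[0.6,0.6,0.6,0.6,0.6])

```text
time_s: 5.3
eef_pos: [0.5263, -0.2383, 0.011]
eef_rot: [-0.003, -0.156, 0.988, 0.003]
wrist_force: [-0.3, 0.9, -0.2]
opening: 0.597
grasp_force: 0.0
```

```bash
echo '[[-0.144,-0.238,0.41],[0,0,-0.6]]'>>cmds.txt; python3 - <<'E'
from h import *
print(get_obs()['eef_pos'],get_obs()['wrist_force'])
T=(.501,-.301);plan(([*T,.03],108),([*T,.016],108),([*T,.1],108))
E
```

```text
[ 0.52629019 -0.23831546  0.01098333] [-0.25765382  0.85869428 -0.19946548]
t 5.3 p [ 0.5289 -0.2404  0.0143] y ang 107.9
dp [0.1808, -0.1962, -0.063] turn [0.0, 0.0, -0.002]
dp [0.1808, -0.1962, -0.007] turn [0.0, 0.0, -0.002]
dp [0.1808, -0.1962, -0.343] turn [0.0, 0.0, -0.002]
```

arm_command(dp=[[0,0,0],[0,0,0],[0,0,0],[0,0,-0.06],[0.09,-0.1,-0.07]], turn=[[0,0,0],[0,0,0],[0,0,0],[0,0,0],[0,0,0]], jaw=[0.25,0.25,0.25,0.25,0.25])

```text
time_s: 5.92
eef_pos: [0.517, -0.2705, 0.0343]
eef_rot: [0.001, -0.158, 0.988, -0.001]
wrist_force: [-0.3, -0.2, -0.2]
opening: 0.373
grasp_force: 59.5
```

arm_command(dp=[[0.09,-0.096,0],[0.09,-0.096,0.063],[0.09,-0.096,0.063],[0.09,-0.096,0.063],[0.09,-0.096,0.063]], turn=[[0,0,0],[0,0,0],[0,0,0],[0,0,0],[0,0,0]], jaw=[0.25,0.25,0.25,0.6,0.6])

```text
time_s: 6.55
eef_pos: [0.5017, -0.2999, 0.0163]
eef_rot: [-0.0, -0.156, 0.988, 0.0]
wrist_force: [0.5, -0.2, 0.3]
opening: 0.601
grasp_force: 0.0
```

```bash
echo '[[0.09,-0.1,-0.07],[0,0,0]]
[[0.09,-0.096,0.063],[0,0,0]]'>>cmds.txt; python3 - <<'E'
from h import *
print(get_obs()['eef_pos'],get_obs()['wrist_force'])
U=(.567,-.2475);plan(([.53,-.27,.1],78),([*U,.1],49),([*U,.014],49))
E
```

```text
[ 0.50169514 -0.29992623  0.01628147] [ 0.51612991 -0.20620981  0.33078933]
t 6.55 p [ 0.5012 -0.3009  0.016 ] y ang 107.9
dp [-0.1478, 0.082, -0.336] turn [0.0, 0.0, 0.998]
dp [-0.3163, 0.122, -0.336] turn [0.0, 0.0, 1.965]
dp [-0.3163, 0.122, 0.008] turn [0.0, 0.0, 1.965]
```

Blank D is placed. I go straight up first, then turn while travelling to U.

arm_command(dp=[[0,0,-0.2],[0,0,-0.336],[-0.148,0.082,-0.336],[-0.148,0.082,-0.336],[-0.148,0.082,-0.336]], turn=[[0,0,0],[0,0,0.3],[0,0,0.6],[0,0,1],[0,0,1]], jaw=[0.6,0.6,0.6,0.6,0.6])

```text
time_s: 7.18
eef_pos: [0.5306, -0.269, 0.1003]
eef_rot: [-0.0, 0.104, 0.995, 0.0]
wrist_force: [0.2, -0.1, -0.4]
opening: 0.601
grasp_force: 0.0
```

```bash
echo '[[-0.148,0.082,-0.336],[0,0,1]]'>>cmds.txt; python3 - <<'E'
from h import *
U=(.567,-.2475);plan(([*U,.1],49),([*U,.014],49))
E
```

```text
t 7.17 p [ 0.5301 -0.27    0.1   ] y ang 77.9
dp [-0.1257, 0.1188, 0.0] turn [0.0, 0.0, 0.965]
dp [-0.1257, 0.1188, 0.344] turn [0.0, 0.0, 0.965]
```

arm_command(dp=[[-0.126,0.119,0],[-0.126,0.119,0],[-0.126,0.119,0.1],[-0.126,0.119,0.344],[-0.126,0.119,0.344]], turn=[[0,0,0.35],[0,0,0.7],[0,0,0.965],[0,0,0.965],[0,0,0.965]], jaw=[0.6,0.6,0.6,0.6,0.6])

```text
time_s: 7.8
eef_pos: [0.5626, -0.2444, 0.0084]
eef_rot: [-0.006, 0.349, 0.937, 0.002]
wrist_force: [-1.1, 0.3, -0.2]
opening: 0.597
grasp_force: 0.0
```

```bash
echo '[[-0.126,0.119,0.344],[0,0,0.965]]'>>cmds.txt; python3 - <<'E'
from h import *
print(get_obs()['eef_pos'],get_obs()['wrist_force'])
T=(.591,-.295);plan(([*T,.03],None),([*T,.016],None))
E
```

```text
[ 0.56263295 -0.24443679  0.00842876] [-1.06497823  0.25682851 -0.17890296]
t 7.8 p [ 0.5671 -0.2475  0.014 ] y ang 49.0
dp [-0.197, -0.0807, -0.064] turn [0.0, 0.0, 0.0]
dp [-0.197, -0.0807, -0.008] turn [0.0, 0.0, 0.0]
```

arm_command(dp=[[0,0,0],[0,0,0],[0,0,0],[0,0,-0.06],[-0.1,-0.04,-0.07]], turn=[[0,0,0],[0,0,0],[0,0,0],[0,0,0],[0,0,0]], jaw=[0.25,0.25,0.25,0.25,0.25])

```text
time_s: 8.43
eef_pos: [0.5804, -0.2707, 0.0342]
eef_rot: [0.001, 0.349, 0.937, -0.0]
wrist_force: [0.6, -0.6, -0.4]
opening: 0.37
grasp_force: 59.5
```

arm_command(dp=[[-0.097,-0.041,0],[-0.097,-0.041,0.062],[-0.097,-0.041,0.062],[-0.097,-0.041,0.062],[-0.097,-0.041,0.062]], turn=[[0,0,0],[0,0,0],[0,0,0],[0,0,0],[0,0,0]], jaw=[0.25,0.25,0.25,0.6,0.6])

```text
time_s: 9.05
eef_pos: [0.5906, -0.2938, 0.0158]
eef_rot: [-0.001, 0.35, 0.937, 0.0]
wrist_force: [-0.0, 0.1, -0.0]
opening: 0.599
grasp_force: 0.0
```

arm_command(dp=[[0,0,-0.2],[0,0,-0.336],[0,0,-0.336],[0,0,-0.336],[0,0,-0.336]], turn=[[0,0,0],[0,0,0],[0,0,0],[0,0,0],[0,0,0]], jaw=[0.6,0.6,0.6,0.6,0.6])

```text
time_s: 9.68
eef_pos: [0.5902, -0.2941, 0.0984]
eef_rot: [-0.002, 0.35, 0.937, 0.0]
wrist_force: [0.2, -0.6, 0.4]
opening: 0.598
grasp_force: 0.0
```

```bash
echo '[[-0.1,-0.04,-0.07],[0,0,0]]
[[-0.097,-0.041,0.062],[0,0,0]]
[[0,0,-0.336],[0,0,0]]'>>cmds.txt; python3 - <<'E'
from h import *
print(get_obs()['eef_pos'],get_obs()['wrist_force'])
a=snap('top','t3.png');b=snap('side','s3.png')
cv2.imwrite('pics/c3.png',np.hstack([cv2.resize(a[190:300,380:510],None,fx=3,fy=3),cv2.resize(b[300:440,300:470],None,fx=2.357,fy=2.357)[:330]]))
L=(.5545,-.213);plan(([*L,.1],49),([*L,.1],70),([*L,.014],49))
E
```

```text
[ 0.59022034 -0.29406029  0.09840942] [ 0.18432136 -0.63902129  0.39969462]
t 9.78 p [ 0.591  -0.2951  0.1   ] y ang 49.0
dp [0.3254, 0.152, 0.0] turn [0.0, 0.0, -0.0]
dp [0.3254, 0.152, 0.0] turn [0.0, 0.0, -0.7]
dp [0.3254, 0.152, 0.344] turn [0.0, 0.0, -0.0]
```

View pics/c3.png

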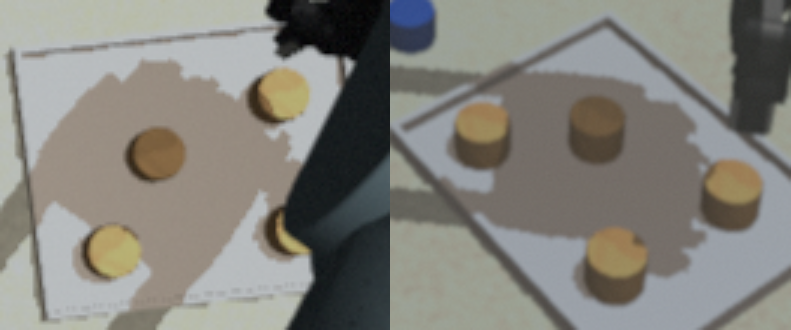

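Wood blanks are at crop pixels (112,251), (159,153), (285,94) and partly hidden (295,230), all upright; the last one already looks to have clear space around it. I'll check the distances.

```bash
python3 - <<'E'
from h import *
P=[ray('top',(380+u/3,190+v/3),.031)[:2] for u,v in((112,251),(159,153),(285,94))]
S=[ray('side',(300+(u-390)/2.357,300+v/2.357),.031)[:2] for u,v in((482,120),(597,113),(733,176),(616,250))]
from scipy.spatial.distance import pdist
print(np.round(P,4),np.round(S,4),pdist(P).round(4),pdist(S).round(4))
for y in(.264,.145):print(proj('side',(.411,y,.0975)))
plan(([.53,-.12,.2],30),([.411,.204,.2],2.5))
E
```

```text
[[ 0.4899 -0.1787]
 [ 0.5512 -0.2112]
 [ 0.5872 -0.293 ]] [[ 0.4931 -0.1805]
 [ 0.5552 -0.2112]
 [ 0.5928 -0.2914]
 [ 0.505  -0.2993]] [0.0694 0.1501 0.0894] [0.0693 0.1491 0.1194 0.0885 0.1014 0.0882]
[173.74517547 189.51520145]
[196.44593117 219.97221875]
t 9.78 p [ 0.591  -0.2951  0.1   ] y ang 49.0
dp [0.6434, 0.3685, -0.4] turn [0.0, 0.0, 0.633]
dp [1.8529, 1.0343, -0.4] turn [0.0, 0.0, 1.55]
```

The smallest centre distance is 69 mm (35 mm gap), so the spreading is done. On to the lid.

arm_command(dp=[[0,0,-0.25],[0.65,0.37,-0.4],[0.65,0.37,-0.4],[0.65,0.37,-0.4],[0.65,0.37,-0.4]], turn=[[0,0,0],[0,0,0.63],[0,0,0.63],[0,0,0.63],[0,0,0.63]], jaw=[0.6,0.6,0.6,0.6,0.6])

```text
time_s: 10.4
eef_pos: [0.5283, -0.115, 0.2007]
eef_rot: [-0.0, 0.498, 0.867, 0.0]
wrist_force: [-0.1, 0.1, 0.2]
opening: 0.597
grasp_force: 0.0
```

```bash
echo '[[0.65,0.37,-0.4],[0,0,0.63]]'>>cmds.txt; python3 - <<'E'
from h import *
plan(([.46,.05,.2],30),([.414,.203,.2],2.5))
E
```

```text
t 10.4 p [ 0.529  -0.1186  0.2   ] y ang 30.1
dp [0.722, 0.0995, 0.0] turn [0.0, 0.0, 0.003]
dp [1.3438, 0.2472, 0.0] turn [0.0, 0.0, 0.92]
```

arm_command(dp=[[0.9,0.15,0],[0.9,0.15,0],[0.9,0.15,0],[0.9,0.15,0],[0.9,0.15,0]], turn=[[0,0,0.92],[0,0,0.92],[0,0,0.92],[0,0,0.92],[0,0,0.92]], jaw=[0.6,0.5,0.4,0.4,0.4])

```text
time_s: 11.02
eef_pos: [0.4481, 0.0966, 0.1998]
eef_rot: [-0.0, 0.69, 0.724, -0.0]
wrist_force: [0.0, -0.2, 0.2]
opening: 0.401
grasp_force: 0.0
```

```bash
echo '[[0.9,0.15,0],[0,0,0.92]]'>>cmds.txt; python3 - <<'E'
from h import *
plan(([.414,.203,.15],2.5),([.414,.203,.082],2.5))
E
```

```text
t 11.03 p [0.4486 0.0948 0.2   ] y ang 2.5
dp [0.4383, -0.1194, 0.2] turn [0.0, 0.0, -0.0]
dp [0.4383, -0.1194, 0.472] turn [0.0, 0.0, -0.0]
```

arm_command(dp=[[0.438,-0.119,0],[0.438,-0.119,0.2],[0.438,-0.119,0.25],[0.438,-0.119,0.25],[0.438,-0.119,0.25]], turn=[[0,0,0],[0,0,0],[0,0,0],[0,0,0],[0,0,0]], jaw=[0.4,0.4,0.4,0.4,0.4])

```text
time_s: 11.65
eef_pos: [0.4159, 0.2021, 0.1385]
eef_rot: [0.0, 0.692, 0.722, 0.0]
wrist_force: [0.2, -0.3, 0.2]
opening: 0.399
grasp_force: 0.0
```

```bash
echo '[[0.438,-0.119,0.25],[0,0,0]]'>>cmds.txt; python3 - <<'E'
from h import *
print(get_obs()['eef_pos'])
a=snap('top','t4.png');b=snap('side','s4.png')
cv2.imwrite('pics/c4.png',np.hstack([cv2.resize(a[260:350,140:270],None,fx=3,fy=3),cv2.resize(b[110:240,100:250],None,fx=2.6,fy=2.6)[:270]]))
plan(([.414,.203,.082],2.5),)
print(proj('side',(.414,.203,.1375)),proj('side',(.414,.263,.0975)),proj('side',(.414,.143,.0975)))
E
```

```text
[0.41589722 0.20208716 0.13849449]
t 11.75 p [0.4141 0.2029 0.1375] y ang 2.5
dp [0.0003, -0.0004, 0.222] turn [0.0, 0.0, -0.0]
[183.15249872 184.22267171] [175.50718604 189.31511645] [198.5566851  220.01689725]
```

View pics/c4.png

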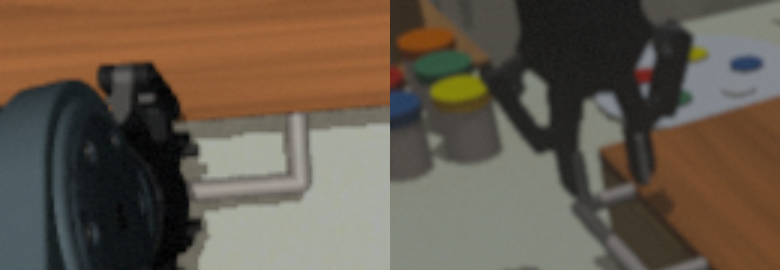

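The crops show the fingers straddling the bar: in the side crop the tips are at (580,200) and (643,180), and the bar runs from (580,205) to (640,265). I'm descending to grip it.

arm_command(dp=[[0,0,0.12],[0,0,0.222],[0,0,0.222],[0,0,0.222],[0,0,0.222]], turn=[[0,0,0],[0,0,0],[0,0,0],[0,0,0],[0,0,0]], jaw=[0.4,0.4,0.4,0.2,0])

```text
time_s: 12.38
eef_pos: [0.4113, 0.2026, 0.0824]
eef_rot: [-0.002, 0.691, 0.722, -0.003]
wrist_force: [-11.9, -1.9, 6.0]
opening: 0.117
grasp_force: 58.5
```

arm_command(dp=[[0,0,0],[0,0,0]], turn=[[0,0,0],[0,0,0]], jaw=[0,0])

```text
time_s: 12.62
eef_pos: [0.4113, 0.2026, 0.0825]
eef_rot: [-0.002, 0.691, 0.723, -0.003]
wrist_force: [-11.6, -0.9, 5.7]
opening: 0.117
grasp_force: 58.5
```

```bash
echo '[[0,0,0.222],[0,0,0]]'>>cmds.txt; cat >> h.py <<'E'
def arc(th0,th1,n,p0,tilt=0):
    # relative handle displacement about the hinge from lid angle th0 to th1, from commanded pose
    f=lambda t:np.array([-.24*np.cos(t)+.0075*np.sin(t),.24*np.sin(t)+.0075*np.cos(t)])
    p,R=cmdpose();a=np.radians(2.5);b=np.array([np.cos(a),np.sin(a)])
    for t in np.linspace(th0,th1,n+1)[1:]:
        d=f(t)-f(th0);D=np.array([*(b*d[0]),d[1]]);print(round(t,3),(R.inv().apply(D)/.25).round(3).tolist(),(p+D).round(4))
E
python3 - <<'E'
from h import *
print(get_obs());print(cmdpose()[0]);arc(0,.35,5,None);
E
```

```text
{'time_s': 12.625, 'q': array([1.97834463e-01, 1.27234580e-01, 2.00587555e+00, 3.92885856e-05,
       1.01532087e+00, 1.53484162e-01]), 'dq': array([ 1.19102700e-03,  9.84588574e-04,  3.62632894e-04,  4.94571536e-04,
       -7.88888928e-06,  4.24842478e-04]), 'joint_efforts': array([ -1.69955917, -35.139395  , -34.06199098,  -0.04590029,
        -3.68236922,   0.12256532]), 'eef_pos': array([0.41131996, 0.20260607, 0.08252709]), 'eef_rot': array([-0.00197165,  0.69125751,  0.72260042, -0.00279349]), 'wrist_force': array([-11.62400759,  -0.87539507,   5.65921359]), 'torque': array([-0.31866004,  2.00021993,  0.11961703]), 'grasp_force': 58.4884250164032, 'opening': 0.11748689293014283}
[0.41410976 0.20292798 0.082     ]
0.07 [0.0, 0.004, -0.067] [0.4152 0.203  0.0988]
0.14 [0.0, 0.014, -0.134] [0.4175 0.2031 0.1154]
0.21 [0.0, 0.027, -0.199] [0.4209 0.2032 0.1319]
0.28 [0.0, 0.046, -0.264] [0.4255 0.2034 0.148 ]
0.35 [0.0, 0.068, -0.327] [0.4312 0.2037 0.1638]
```

Bar gripped (opening 0.117, about 10 mm). The bar pulled the tool 2.8 mm toward -x, so I correct by -0.011 along tool y while lifting.

arm_command(dp=[[0,-0.007,-0.067],[0,0.003,-0.134],[0,0.016,-0.2],[0,0.035,-0.264],[0,0.057,-0.327]], turn=[[0,0,0],[0,0,0],[0,0,0],[0,0,0],[0,0,0]], jaw=[0,0,0,0,0])

```text
time_s: 13.25
eef_pos: [0.4274, 0.2035, 0.1651]
eef_rot: [-0.001, 0.691, 0.722, -0.001]
wrist_force: [-3.8, -0.6, 0.4]
opening: 0.116
grasp_force: 58.4
```

```bash
echo '[[0,0.057,-0.327],[0,0,0]]'>>cmds.txt
python3 - <<'E'
from h import *
o=get_obs();print(o['eef_pos'],o['wrist_force'],o['torque']);print(cmdpose()[0]);arc(.35,.7,5,None);
E
```

```text
[0.42743574 0.20353044 0.16507249] [-3.75184505 -0.59647645  0.43536413] [-0.01820564  1.02427152  0.15062644]
[0.42834619 0.20354954 0.16375   ]
0.42 [0.0, 0.027, -0.061] [0.4351 0.2038 0.1791]
0.49 [0.0, 0.059, -0.121] [0.443  0.2042 0.194 ]
0.56 [0.0, 0.094, -0.178] [0.4518 0.2046 0.2082]
0.63 [0.0, 0.133, -0.232] [0.4617 0.205  0.2219]
0.7 [0.0, 0.177, -0.284] [0.4725 0.2055 0.2348]
```

Forces are small and the arc matches. I'm continuing to 0.7 rad.

arm_command(dp=[[0,0.027,-0.061],[0,0.059,-0.121],[0,0.094,-0.178],[0,0.133,-0.232],[0,0.177,-0.284]], turn=[[0,0,0],[0,0,0],[0,0,0],[0,0,0],[0,0,0]], jaw=[0,0,0,0,0])

```text
time_s: 13.88
eef_pos: [0.4696, 0.2059, 0.2369]
eef_rot: [-0.003, 0.691, 0.723, -0.003]
wrist_force: [-17.7, -0.3, 11.6]
opening: 0.11
grasp_force: 58.6
```

```bash
echo '[[0,0.177,-0.284],[0,0,0]]'>>cmds.txt
python3 - <<'E'
from h import *
o=get_obs();print(o['eef_pos'],o['wrist_force'],o['torque']);print(cmdpose()[0]);arc(.7,.95,5,None);
E
```

```text
[0.46955105 0.20593269 0.23687866] [-17.73784762  -0.29673409  11.60493783] [-0.04176968  3.23147113  0.17757804]
[0.47255408 0.20547962 0.23475   ]
0.75 [0.0, 0.033, -0.035] [0.4808 0.2058 0.2435]
0.8 [0.0, 0.068, -0.068] [0.4894 0.2062 0.2518]
0.85 [0.0, 0.104, -0.1] [0.4985 0.2066 0.2597]
0.9 [0.0, 0.142, -0.129] [0.5079 0.207  0.2671]
0.95 [0.0, 0.181, -0.157] [0.5177 0.2075 0.274 ]
```

The 20 N force is radial, meaning my arc is about 3.5 mm too tight. I shift the command outward by (-3, +2) mm and continue.

arm_command(dp=[[0,0.02,-0.043],[0,0.055,-0.077],[0,0.091,-0.109],[0,0.128,-0.139],[0,0.167,-0.168]], turn=[[0,0,0],[0,0,0],[0,0,0],[0,0,0],[0,0,0]], jaw=[0,0,0,0,0])

```text
time_s: 14.5
eef_pos: [0.5143, 0.2084, 0.2788]
eef_rot: [-0.001, 0.691, 0.723, 0.0]
wrist_force: [-4.5, 4.7, 4.9]
opening: 0.111
grasp_force: 58.7
```

```bash
echo '[[0,0.167,-0.168],[0,0,0]]'>>cmds.txt
python3 - <<'E'
from h import *
o=get_obs();print(o['eef_pos'],o['wrist_force'],o['torque']);print(cmdpose()[0]);arc(.95,1.12,4,None)
d=np.linalg.norm(o['eef_pos']-[.4113,.2026,.0825]);print(2*np.arcsin(d/2/.24012))
b=snap('side','s5.png');cv2.imwrite('pics/c5.png',b[60:300,100:400])
E
```

```text
[0.51427287 0.20836834 0.27878651] [-4.463127    4.69061197  4.90036401] [0.78470092 1.05925249 0.11520895]
[0.51426435 0.20730066 0.27675   ]
0.992 [0.0, 0.034, -0.022] [0.5229 0.2077 0.2822]
1.035 [0.0, 0.07, -0.042] [0.5317 0.2081 0.2874]
1.078 [0.0, 0.106, -0.061] [0.5407 0.2085 0.2921]
1.12 [0.0, 0.143, -0.079] [0.5499 0.2089 0.2965]
0.9598458678480412
```

View pics/c5.png

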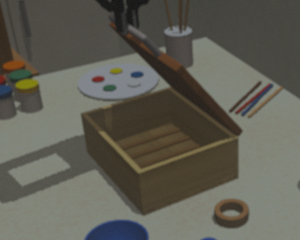

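The lid stands at about 55°, with its front edge at crop (115,25) and the hinge edge at (240,130), held at the bar. Now I go past balance.

arm_command(dp=[[0,0.034,-0.022],[0,0.07,-0.042],[0,0.106,-0.061],[0,0.143,-0.079],[0,0.143,-0.079]], turn=[[0,0,0],[0,0,0],[0,0,0],[0,0,0],[0,0,0]], jaw=[0,0,0,0,0])

```text
time_s: 15.18
eef_pos: [0.5513, 0.2104, 0.2998]
eef_rot: [0.0, 0.691, 0.723, 0.002]
wrist_force: [-5.3, 4.9, 8.5]
opening: 0.109
grasp_force: 61.3
```

```bash
echo '[[0,0.143,-0.079],[0,0,0]]'>>cmds.txt
python3 - <<'E'
from h import *
b=snap('side','s6.png');o=get_obs();print(o['eef_pos'],o['wrist_force'],o['opening'],o['grasp_force']);print(cmdpose()[0]);arc(1.12,.87,5,None)
d=np.linalg.norm(o['eef_pos']-[.4113,.2026,.0825]);print(2*np.arcsin(d/2/.24012))
E
```

```text
[0.55097373 0.21036634 0.29968673] [-5.421699    4.53930581  8.26824961] 0.10604915071657924 61.299458742141724
[0.54998032 0.20886    0.2965    ]
1.07 [-0.0, -0.043, 0.021] [0.5392 0.2084 0.2913]
1.02 [-0.0, -0.086, 0.043] [0.5286 0.2079 0.2856]
0.97 [-0.0, -0.127, 0.068] [0.5183 0.2075 0.2794]
0.92 [-0.0, -0.166, 0.095] [0.5084 0.207  0.2727]
0.87 [-0.0, -0.205, 0.124] [0.4988 0.2066 0.2655]
1.1359775073590643
```

The angle is about 1.13 rad, past balance and steady. I'm bringing it back to about 0.88.

arm_command(dp=[[0,-0.043,0.021],[0,-0.086,0.043],[0,-0.127,0.068],[0,-0.166,0.095],[0,-0.2,0.12]], turn=[[0,0,0],[0,0,0],[0,0,0],[0,0,0],[0,0,0]], jaw=[0,0,0,0,0])

```text
time_s: 15.85
eef_pos: [0.5007, 0.2075, 0.2676]
eef_rot: [0.0, 0.691, 0.722, 0.001]
wrist_force: [0.1, 5.4, -0.5]
opening: 0.112
grasp_force: 61.9
```

arm_command(dp=[[0,0,0],[0,0,0],[0,0,0],[0,0,0],[0,0,0]], turn=[[0,0,0],[0,0,0],[0,0,0],[0,0,0],[0,0,0]], jaw=[0,0,0,0,0])

```text
time_s: 16.48
eef_pos: [0.5004, 0.2075, 0.2674]
eef_rot: [-0.0, 0.691, 0.723, 0.001]
wrist_force: [-2.5, 4.8, 2.3]
opening: 0.11
grasp_force: 62.1
```

```bash
python3 - <<'E'
from h import *
a=snap('top','t7.png');b=snap('side','s7.png');o=get_obs();print(o['eef_pos'],o['wrist_force'],o['opening'],o['grasp_force'],np.abs(o['dq']).max())
d=np.linalg.norm(o['eef_pos']-[.4113,.2026,.0825]);print(2*np.arcsin(d/2/.24012))
x=np.array([.4113,.0825]);h=np.array([.651,.075]);print('abs angle',np.arctan2(o['eef_pos'][2]-h[1],h[0]-o['eef_pos'][0])-np.arctan2(.0075,.24))
c=np.hstack([cv2.resize(b[60:300,100:400],None,fx=1.3,fy=1.3),cv2.resize(a[190:300,380:510],None,fx=2.6,fy=312/110)]);cv2.imwrite('pics/c7.png',c)
# predicted lid free near corner (y=-.125, along .2) in side view for angles
ax=np.radians(2.5);X=np.array([np.cos(ax),np.sin(ax),0]);Y=np.array([-np.sin(ax),np.cos(ax),0]);H=np.array([.651,.2135,.09])
for t in(.77,.87,.97):
    C=H-Y*.125+X*(-.2*np.cos(t))+np.array([0,0,.2*np.sin(t)]);print(t,(proj('side',C)-[100,60])*1.3)
E
```

```text
[0.5004303  0.20748959 0.26737711] [-2.34554363  5.32491058  2.6533807 ] 0.1071743458823167 62.10204005241394 0.0012834063871977918
0.883434307807088
abs angle 0.8754661703705227
0.77 [209.9703354  115.83070118]
0.87 [219.99941071 102.38044784]
0.97 [231.07745423  89.81858989]
```

View pics/c7.png

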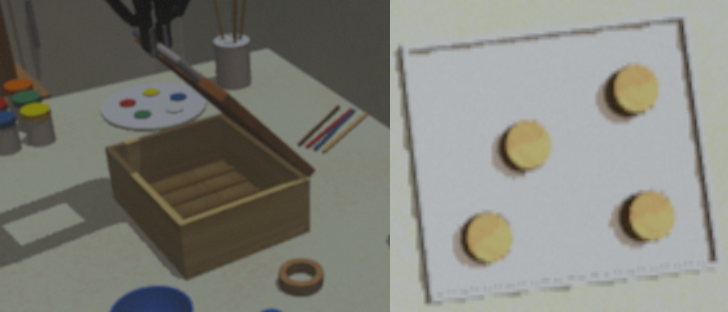

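The lid is held steady at about 0.88 rad; its near front corner at about (220,100) matches the prediction. The four blanks lie flat and well apart in the tray.

```bash
python3 -c "
from bench import *
print(hand_in())"
```

```text
the job is handed in; nothing more can be done
None
```

I handed the job in: the four blanks lie flat in the tray with the closest pair about 69 mm apart centre to centre (35 mm gap), and the lid was raised to about 1.13 rad and is held by its handle at about 0.88 rad; `hand_in()` gave no verdict.

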